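Hook the top shelf into the counter display rack, lock it and stock it

ROBOT

A 6-joint arm with a two-finger parallel gripper is mounted at the origin on a cart in front of the work surface, level with it; the furniture and walls round the work are solid. World frame = base frame: x ahead of the robot, y to its left, z up, the work surface at z = 0. Lengths are in m, angles in rad, forces in N, time in s.
With the tool pointing down it reaches from about 0.25 to 0.8 m from the base axis. Payload 3.9 kg.
Tool frame: the origin (TCP) lies midway between the tips of the shut fingers; the grasp point (between the pads) lies 19 mm behind it; z points along the fingers, y is the line along which they close (so a half turn about z gives the same grasp; the last joint's range is limited). The gripper opens to 85 mm and grips with 20 to 120 N. Pads are 22 mm wide; open, the fingers measure 114 mm over their backs; the gripper's body (76 mm by 85 mm) begins 54 mm behind the grasp point. The pads swing forward as they close: fully open they stand 13 mm farther back than shut.
Start: joints at [-1.325, 0.26, -0.138, 1.173, 0, 1.571], TCP at [0.128, -0.509, 0.231] pointing down, gripper open.
Joint ranges: [-2.78, 2.78], [-0.83, 1.72], [-1.28, 1.37], [-1.9, 2.12], [-1.57, 1.48], [-3.14, 3.14]. Speed limits (rad/s): [2.57, 2.57, 3.14, 3.14, 3.14, 3.14].

INTERFACE

Orientations are given as a unit quaternion [w, x, y, z].
In Python, from plant import get_state, get_image, finish_job gives the robot as it stands. The module is installed in compiled form; this text tells all that it offers.
- The arm moves only by the shell command python3 -m pendant 'ROWS' [OPENING]. ROWS is JSON, a list of rows, each an object of numbers: "dx", "dy", "dz": the shift along the tool's x, y, z in cm; "ax", "ay", "az": the turn, a rotation vector about the tool's x, y, z in degrees. A call has exactly 10 rows; each row shifts and turns the commanded pose from where the row before left it, along the tool's axes as they then stand; what a row does not reach is not made up. A row lasts 1/10 s, in which the tool goes at most 50 mm and 8.59 degrees, less where a joint would pass 70% of its speed; a pose out of reach is approached as far as the arm can. A call with a gripper value outside its range is refused whole. OPENING is the opening, from 0 (shut) to 1 (fully open), set as the call begins (- or left out, the last holds). The fingers move at their own pace and stop on an object; the grip force is fixed at half the most. Time passes only in rows, so rows that do not move let the fingers close, or fill a call up. It gives the time, the measured TCP pose, the force, the opening and the grip force at its end, in the units of the state.
- get_state(): the state, without advancing time (a new reading comes with each control period).
- get_image(name): name is "side" or "top" or "wrist"; returns a dict with "img" (480x640x3 uint8, blue, green, red), "K" (3x3 intrinsics, pixels), "origin" and "orientation" of the camera in the world. Camera axes: x right, y down, z forward; pixel columns grow to the right and rows downward; lengths in m; the calibration is good to about 2 mm. A picture is of the moment at which its call begins. There is no depth.
- finish_job(): hands the job in; it is judged then, once.
The state is a dict: "t": time; "joints": joint angles; "qd": joint speeds; "joint_efforts": joint torques, N m; "ee_pos": TCP position; "ee_rot": TCP orientation; "force": force on the tool from outside, world axes, zero at the start; "moment": the same for the moment, N m; "finger_gap": opening from 0.0 (shut) to 1.0 (fully open); "gripper_force": force on a finger pad.
Only numpy, scipy, OpenCV 4.12 (cv2) and the standard library are available. Lean on these libraries where they do the work, as an engineer would, in place of code of your own. Each camera call takes 0.05 s, during which the arm holds its last target. There are 200 camera calls.

TASK

Put the loose oak shelf into the counter display rack: hook both of its hooks into the top slots of the two posts, then press it down until it has snapped fully home on both sides; feel your way and do not force it. Then stand the blue biscuit carton upright on the locked shelf, on either side of the divider. Leave the cups on the rack's lower deck, the red carton, the price card and the payment terminal where they are.

Things in the scene. Friction and masses are not known exactly. Their poses are not given: they have to be found in the camera images.
- shelf: Loose oak shelf, 0.28 to 0.46 kg on two black bracket arms (y +-80, z 0 to 25 mm). Origin: on its underside, midway between the hooks, in the plane of its back face; x to the back (hook side), y left, z up. Board x -102 to -4, y -100 to 100, top at z 35 mm; front lip to x -105, z 49 mm. Centre of mass near x -51, z 34 mm. Back plates: y +-80, z 0 to 80 mm.
- divider_top (a point): Centre of the top edge of the shelf's oak divider, at shelf x -53, y 0, z 87 mm. The divider is the grip: 10 mm thick (shelf y -5 to 5), x -98 to -8, z 35 to 87 mm. When the shelf is in the rack, the divider's back end is the place to press.
- hook_left (a point): Left steel hook of the shelf (7 mm wide in y, centred at shelf y +80): this point is under its neck at the back face, shelf z 66 mm. Neck z 66 to 74; its lip lies 5.3 mm behind the back face, hangs 14 mm below the neck and reaches back to x 15 mm, with a round nib at the lower end.
- hook_right (a point): The same point of the right hook, at shelf y -80 mm.
- rack: Display rack: fixed oak deck (x -130 to 50, y -120 to 120, top z 16 mm) carrying a frame of two grey slotted posts, 36 x 33 mm, 215 mm high, 160 mm apart. Origin: on the worktop under the middle of the deck's back rail, in the plane of the posts' front faces; x to the back, y left, z up. The frame is clamped in the rail by hand: it stands anywhere up to 10 mm left or right of the middle.
- home (a point): Point 100 mm above the rack's origin: height and depth of the shelf's origin when the shelf is home (in y it follows the post frame). Axes as the rack's; the shelf hangs with up to 1.5 degrees of play. The hooks pass the top slots with the shelf 15 to 21 mm above home, and are in when its back plates touch the posts.
- slots (a point): Mid-height of the top slots (rack z 181 mm), at the middle of the rack's front plane. One slot in each post, 80 mm left and right of the frame's middle: 10 mm wide, z 166 to 196 mm, wall 4 mm. The two lower rows stay empty.
- catches (a point): Height of the spring rollers inside the posts, rack z 161 mm. The nibs meet them 11 to 12 mm above home; weight alone leaves the shelf there. Snapping past takes about 15 to 25 N down near the posts; the force peaks in the first 3 mm, then falls, and rises hard when the necks land on the slots' lower edges. Pressed further forward the hooks bind.
- carton: Blue biscuit carton, 42 (x) x 62 (y) x 110 mm, 0.14 kg. Origin: centre of its underside, z up.
- red_carton: Red biscuit carton of the same size, a bystander. Origin: centre of its underside.
- cup_a: Green and white cup with a handle, 65 x 91 x 55 mm, on the left of the rack's deck. Origin: centre of its underside.
- cup_b: The same on the right of the rack's deck.
- price_card: White price card in a small black block, 20 x 77 x 101 mm, on the worktop. Origin: centre of its underside.
- terminal: Grey payment terminal, 172 x 72 x 38 mm, lying on the worktop. Origin: centre of its underside.

How it is judged:
By the outcome, as a careful person would: the job done as asked, in the order asked, and still so for the second after the job is handed in, with the robot touching nothing.
It also fails if it takes over 70 s, if anything falls off the work surface, if the arm or the gripper's body presses on something with over 40 N, if the wrist force passes 120 N, or if a joint passes its speed limit or range.

## Working session

There is one attempt and no reset: what is moved stays moved. The work goes in short steps, Python scripts to look and compute and a shell command to move; the robot and the scene stay as the last step left them, time stands still between calls to the robot, and variables do not carry over. Pictures are saved under pics/ and viewed, at most 10 in all, crops included, and the job is handed in when it is done.

```bash
mkdir -p pics; cat > h.py <<'E'
import numpy as np, cv2
from scipy.spatial.transform import Rotation as R
from plant import get_state, get_image
def rot(q): return R.from_quat(np.roll(np.array(q,float),-1)).as_matrix()
def cam(name):
    d=get_image(name); o=np.array(d["orientation"],float)
    d["R"]=o if o.shape==(3,3) else rot(o); d["o"]=np.array(d["origin"],float); d["K"]=np.array(d["K"],float)
    return d
def ray(d,u,v):
    r=d["R"]@np.linalg.inv(d["K"])@np.array([u,v,1.]); return r/np.linalg.norm(r)
def onz(d,u,v,z):
    r=ray(d,u,v); return d["o"]+r*(z-d["o"][2])/r[2]
def tri(l):
    A=0;b=0
    for d,u,v in l:
        r=ray(d,u,v);P=np.eye(3)-np.outer(r,r);A=A+P;b=b+P@d["o"]
    return np.linalg.solve(A,b)
def proj(d,p):
    c=d["K"]@(d["R"].T@(np.array(p)-d["o"])); return c[:2]/c[2]
E
python3 - <<'E'
from h import *
np.set_printoptions(precision=4,suppress=True)
s=get_state();print(s)
for n in("top","side"):
    d=cam(n);cv2.imwrite(f"pics/{n}0.png",d["img"]);print(n,d["o"],d["R"],d["K"])
E
```

```text
{'t': 0.0, 'joints': array([-1.325 ,  0.2607, -0.1394,  1.1727, -0.    ,  1.5708]), 'qd': array([ 0.0008, -0.0003, -0.002 ,  0.0002,  0.0004,  0.    ]), 'joint_efforts': array([  0.0007, -40.5676,  25.3925,   0.0188,  -0.    ,   0.    ]), 'ee_pos': array([ 0.1276, -0.5086,  0.2305]), 'ee_rot': array([-0.001 ,  0.9925,  0.1226, -0.0001]), 'force': array([ 0.2088,  0.3976, -1.8678]), 'moment': array([-0.0035,  0.0437,  0.0136]), 'gripper_force': 0.0, 'finger_gap': 1.005355251730494}
top [0.3309 0.0155 1.6938] [[-0.016  -0.9916  0.1282]
 [-0.9999  0.0163  0.0015]
 [-0.0036 -0.1281 -0.9918]] [[542.4982   0.     320.0643]
 [  0.     542.4982 248.5932]
 [  0.       0.       1.    ]]
side [0.1482 0.7742 0.9235] [[-0.8981 -0.3081  0.3139]
 [-0.4395  0.6045 -0.6643]
 [ 0.0149 -0.7346 -0.6783]] [[539.8302   0.     315.6569]
 [  0.     539.8302 248.9842]
 [  0.       0.       1.    ]]
```

View pics/top0.png

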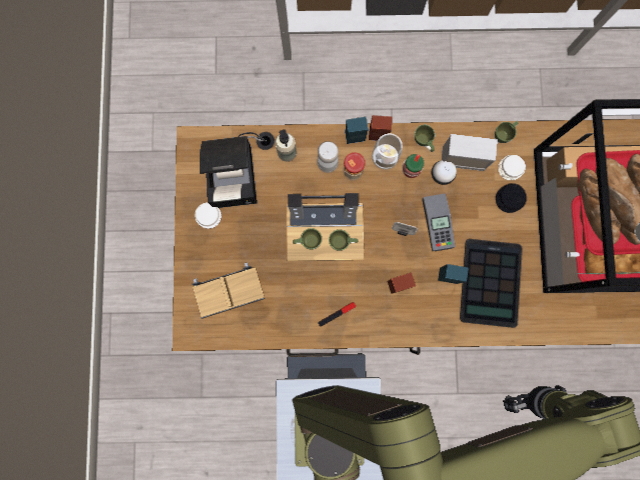

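View pics/side0.png

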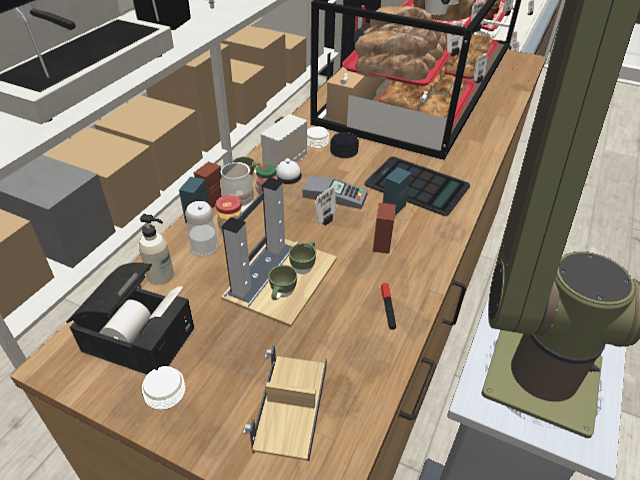

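Top view: the rack is at (326,230), the shelf at (228,292), the blue carton at (453,274) beside the tablet and the red one at (401,283). Side view: the shelf is upright with its divider at (292,382). The posts are at (237,258) and (274,217). Next I'll zoom in on these.

```bash
python3 - <<'E'
import cv2,numpy as np
t=cv2.imread("pics/top0.png");s=cv2.imread("pics/side0.png")
def c(im,x,y,w,h): return cv2.resize(im[y:y+h,x:x+w],(400,300),interpolation=cv2.INTER_CUBIC)
a=np.vstack([np.hstack([c(t,180,255,100,75),c(t,276,190,100,75)]),np.hstack([c(s,220,335,160,120),c(s,210,170,160,120)])])
cv2.imwrite("pics/c0.png",a)
E
```

```text
(no output)
```

View pics/c0.png

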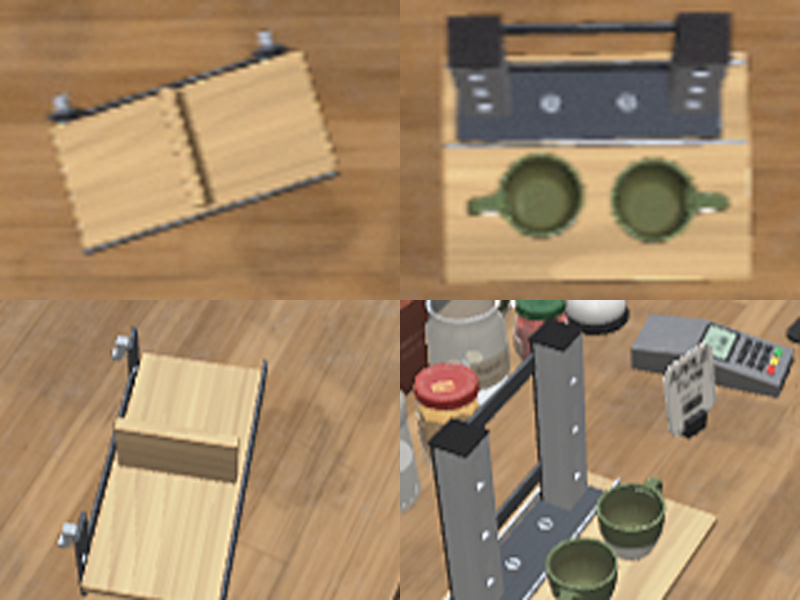

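Crop: the board corners, divider, hooks, post tops (u 47–107 and 275–331 in the crop) and deck corners can all be read off. The shelf is upright on the worktop with its hooks at the back. Now casting the rays.

```bash
python3 - <<'E'
from h import *
np.set_printoptions(precision=4,suppress=True)
T=cam("top");S=cam("side")
t=lambda x,y,ox,oy:(ox+x/4-.4,oy+y/4-.4)
print("board corners BL,BR(z35) FR,FL(z49)")
P=[onz(T,*t(x,y,180,255),z) for x,y,z in[(52,122,.035),(300,55,.035),(337,172,.049),(85,250,.049)]]
print(np.array(P),[np.linalg.norm(P[i]-P[(i+1)%4]) for i in range(4)])
db=tri([(T,*t(170,90,180,255)),(S,220+118/2.5,335+125/2.5)]);df=tri([(T,*t(200,205,180,255)),(S,220+238/2.5,335+140/2.5)])
print("div back,front",db,df,np.linalg.norm(db-df),np.degrees(np.arctan2(*(db-df)[[1,0]])))
# hooks
print("hooks at z.072",onz(T,*t(62,105,180,255),.072),onz(T,*t(265,42,180,255),.072))
for n,x in(("L",77),("R",303)): print("post",n,onz(T,*t(x,66,276,190),.215),onz(T,*t(x,15,276,190),.215))
print("deck front",onz(T,*t(43,280,276,190),.016),onz(T,*t(352,280,276,190),.016),"back",onz(T,*t(347,55,276,190),.016))
# blue / red cartons
for d,n in((T,"T"),(S,"S")):
  hsv=cv2.cvtColor(d["img"],cv2.COLOR_BGR2HSV)
  for c,lo,hi in(("blue",(90,60,25),(115,255,160)),("red",(0,120,50),(8,255,140))):
    k,l,st,ce=cv2.connectedComponentsWithStats(cv2.inRange(hsv,lo,hi))
    for i in range(1,k):
      if st[i,4]>150: print(n,c,st[i],ce[i],onz(d,*ce[i],.11))
E
```

```text
board corners BL,BR(z35) FR,FL(z49)
[[0.4391 0.4097 0.035 ]
 [0.4874 0.2199 0.035 ]
 [0.3969 0.1903 0.049 ]
 [0.3415 0.3801 0.049 ]] [np.float64(0.1958036064666119), np.float64(0.09627973173146216), np.float64(0.1977852973608607), np.float64(0.10297001773012518)]
div back,front [0.4586 0.3117 0.0771] [0.373  0.2879 0.084 ] 0.08911941087916987 15.601824242970954
hooks at z.072 [0.4493 0.3936 0.072 ] [0.4942 0.2416 0.072 ]
post L [0.6421 0.0858 0.215 ] [0.6783 0.0855 0.215 ]
post R [ 0.6395 -0.071   0.215 ] [ 0.6757 -0.0719  0.215 ]
deck front [0.5149 0.1234 0.016 ] [ 0.511  -0.1168  0.016 ] back [ 0.6893 -0.1175  0.016 ]
T blue [346 117  22  27 448] [355.9911 129.0446] [ 0.8989 -0.0968  0.11  ]
T blue [439 265  30  18 432] [454.2014 273.6319] [ 0.4554 -0.3731  0.11  ]
T red [369 116  23  24 379] [380.0106 125.8496] [ 0.9077 -0.1698  0.11  ]
T red [391 273  24  19 288] [402.6701 282.0556] [ 0.4332 -0.2216  0.11  ]
S blue [384 167  27  47 478] [396.8013 184.5962] [ 0.4463 -0.3351  0.11  ]
S blue [180 177  28  38 420] [191.7595 190.3238] [ 0.8962 -0.076   0.11  ]
S red [194 166  28  41 422] [211.8744 184.7678] [ 0.865  -0.1186  0.11  ]
S red [373 218  21  35 551] [382.931  234.9673] [ 0.408 -0.135  0.11 ]
```

```bash
python3 -m pendant '[{"dx":3.5,"dy":-2.1,"dz":-0.5},{"dx":3.5,"dy":-2.1,"dz":-0.5},{"dx":3.5,"dy":-2.1},{"dx":3.5,"dy":-2.1},{"dx":3.5,"dy":-2.1},{"dx":3.5,"dy":-2.1},{"dx":3.5,"dy":-2.1},{"dx":3.5,"dy":-2.1},{"dx":1.6,"dy":-4.6},{"dx":1.6,"dy":-4.6}]' && python3 -m pendant '[{"dx":1.6,"dy":-4.6},{"dx":1.6,"dy":-4.6},{"dx":1.6,"dy":-4.6},{"dx":1.6,"dy":-4.6},{"dx":1.6,"dy":-4.6},{"dx":1.6,"dy":-4.6},{"dx":1.6,"dy":-4.6},{"dx":1.6,"dy":-4.6},{"dx":1.6,"dy":-4.6},{"dx":1,"dy":-2.3}]'
cat >> h.py <<'E'
def todo(p,yaw=None):
    "cm tool shift to put TCP at world p; deg az"
    s=get_state();Rt=rot(s["ee_rot"]);d=Rt.T@(np.array(p)-s["ee_pos"])*100
    h=np.degrees(np.arctan2(Rt[1,0],Rt[0,0]))
    print("t %.2f"%s["t"],"pos",s["ee_pos"].round(4),"hdg %.2f"%h,"tilt",(Rt[:2,2]*57.3).round(2),"shift cm",d.round(2),"F",np.round(s["force"],1),"az",None if yaw is None else round(h-yaw,2))
E
python3 - <<'E'
from h import *
todo((.416,.301,.25),15.3)
d=cam("wrist");cv2.imwrite("pics/w1.png",d["img"]);print(d["o"],d["R"],d["K"])
E
```

```text
t 0.20 pos [ 0.1276 -0.5088  0.2308] hdg 14.08 tilt [-0.02  0.07] shift cm [ 47.67 -71.54  -1.84] F [ 0.5 -0.3  1.1] az -1.22
[ 0.20788524 -0.48954438  0.37387078] [[ 0.24317213 -0.92036219 -0.30626909]
 [-0.96998164 -0.23128963 -0.07510475]
 [-0.00171329  0.31533877 -0.94897762]] [[354.29887114   0.         318.97570362]
 [  0.         354.29887114 243.48503848]
 [  0.           0.           1.        ]]validation failed for argument at $[0]...
```

View pics/w1.png

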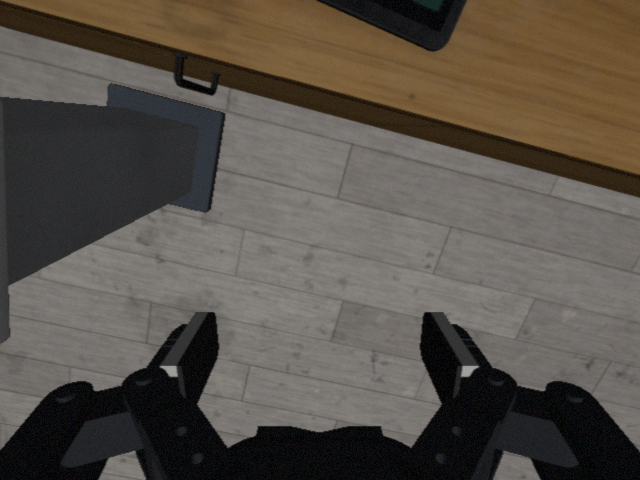

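The arm did not move because the row was refused, so the wrist picture shows only the floor and the counter edge. I'll try full rows with all six keys.

```bash
python3 -m pendant '[{"dx":3.5,"dy":-2.1,"dz":-0.5,"ax":0,"ay":0,"az":0},{"dx":3.5,"dy":-2.1,"dz":-0.5,"ax":0,"ay":0,"az":0},{"dx":3.5,"dy":-2.1,"dz":0,"ax":0,"ay":0,"az":0},{"dx":3.5,"dy":-2.1,"dz":0,"ax":0,"ay":0,"az":0},{"dx":3.5,"dy":-2.1,"dz":0,"ax":0,"ay":0,"az":0},{"dx":3.5,"dy":-2.1,"dz":0,"ax":0,"ay":0,"az":0},{"dx":3.5,"dy":-2.1,"dz":0,"ax":0,"ay":0,"az":0},{"dx":3.5,"dy":-2.1,"dz":0,"ax":0,"ay":0,"az":0},{"dx":1.6,"dy":-4.6,"dz":0,"ax":0,"ay":0,"az":0},{"dx":1.6,"dy":-4.6,"dz":0,"ax":0,"ay":0,"az":0}]'
```

```text
t: 1.25
ee_pos: [0.3678, -0.1796, 0.2411]
ee_rot: [-0.0, 0.992, 0.122, 0.0]
force: [0.9, 0.4, -0.2]
finger_gap: 0.995
gripper_force: 0.0
```

```bash
python3 -m pendant '[{"dx":1.6,"dy":-4.6,"dz":0,"ax":0,"ay":0,"az":0},{"dx":1.6,"dy":-4.6,"dz":0,"ax":0,"ay":0,"az":0},{"dx":1.6,"dy":-4.6,"dz":0,"ax":0,"ay":0,"az":0},{"dx":1.6,"dy":-4.6,"dz":0,"ax":0,"ay":0,"az":0},{"dx":1.6,"dy":-4.6,"dz":0,"ax":0,"ay":0,"az":0},{"dx":1.6,"dy":-4.6,"dz":0,"ax":0,"ay":0,"az":0},{"dx":1.6,"dy":-4.6,"dz":0,"ax":0,"ay":0,"az":0},{"dx":1.6,"dy":-4.6,"dz":0,"ax":0,"ay":0,"az":0},{"dx":1.6,"dy":-4.6,"dz":0,"ax":0,"ay":0,"az":0},{"dx":0.8,"dy":-3,"dz":0,"ax":0,"ay":0,"az":0}]'
python3 - <<'E'
from h import *
d=cam("wrist");cv2.imwrite("pics/w2.png",d["img"])
todo((.416,.301,.25),15.3)
E
```

```text
t: 2.25
ee_pos: [0.4291, 0.1952, 0.2471]
ee_rot: [-0.041, 0.982, 0.184, -0.008]
force: [-0.2, 0.1, -0.8]
finger_gap: 1.003
gripper_force: 0.0
t 2.30 pos [0.4296 0.1965 0.2474] hdg 21.31 tilt [-1.75  4.58] shift cm [  2.53 -10.21   0.62] F [1.9 1.3 1.1] az 6.01
```

View pics/w2.png

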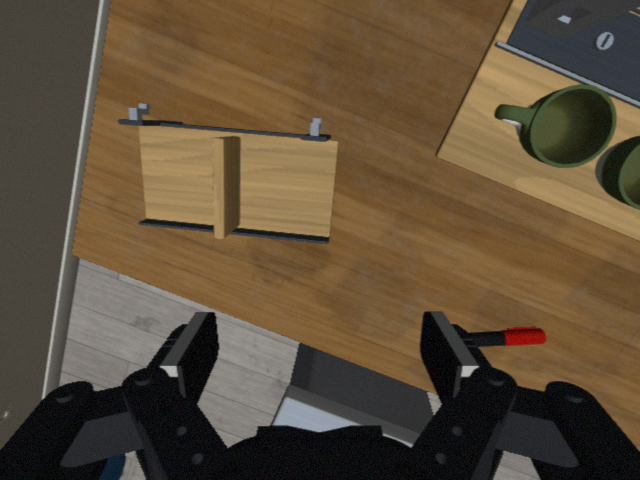

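The wrist view shows the divider's top face between (220,138) and (221,237), and the hooks at (137,113) and (316,126). Joint 6 reached its limit, so I need the half-turn grasp.

```bash
python3 - <<'E'
from h import *
np.set_printoptions(precision=4,suppress=True)
d=cam("wrist")
a,b=onz(d,220,138,.087),onz(d,221,237,.087)
m=(a+b)/2;print(a,b,np.linalg.norm(a-b),m,np.degrees(np.arctan2(*(a-b)[[1,0]])))
P=np.array([onz(d,*q) for q in((141,126,.035),(337,141,.035),(329,240,.049),(141,222,.049))]);print(P)
e=P[1]-P[0];f=P[2]-P[3];print(np.linalg.norm(e),np.linalg.norm(f),np.degrees(np.arctan2(e[0],-e[1])),np.degrees(np.arctan2(f[0],-f[1])))
s=get_state();print(s["joints"]);Rt=rot(s["ee_rot"])
# rotvec tool-frame to untilt keeping heading
h=np.arctan2(Rt[1,0],Rt[0,0]);Rd=np.array([[np.cos(h),np.sin(h),0],[np.sin(h),-np.cos(h),0],[0,0,-1]])
print("untilt",np.degrees(R.from_matrix(Rt.T@Rd).as_rotvec()))
E
```

```text
[0.4622 0.3132 0.087 ] [0.3781 0.2879 0.087 ] 0.08781934499765362 [0.4202 0.3005 0.087 ] 16.767304126490178
[[0.4353 0.4086 0.035 ]
 [0.4935 0.2217 0.035 ]
 [0.4021 0.1925 0.049 ]
 [0.3439 0.381  0.049 ]]
0.19574724831342977 0.19728906118601905 17.2971338406903 17.149618030548805
[ 0.3695  0.1607 -0.2294  1.1815  0.0836  3.1406]
untilt [-4.7906  0.0441 -0.0018]
```

```bash
python3 -m pendant '[{"dx":0,"dy":0,"dz":0,"ax":-4.8,"ay":0,"az":0},{"dx":0,"dy":0,"dz":0,"ax":0,"ay":0,"az":-8.5},{"dx":0,"dy":0,"dz":0,"ax":0,"ay":0,"az":-8.5},{"dx":0,"dy":0,"dz":0,"ax":0,"ay":0,"az":-8.5},{"dx":0,"dy":0,"dz":0,"ax":0,"ay":0,"az":-8.5},{"dx":0,"dy":0,"dz":0,"ax":0,"ay":0,"az":-8.5},{"dx":0,"dy":0,"dz":0,"ax":0,"ay":0,"az":-8.5},{"dx":0,"dy":0,"dz":0,"ax":0,"ay":0,"az":-8.5},{"dx":0,"dy":0,"dz":0,"ax":0,"ay":0,"az":-8.5},{"dx":0,"dy":0,"dz":0,"ax":0,"ay":0,"az":-8.5}]' && python3 -m pendant '[{"dx":0,"dy":0,"dz":0,"ax":0,"ay":0,"az":-8.5},{"dx":0,"dy":0,"dz":0,"ax":0,"ay":0,"az":-8.5},{"dx":0,"dy":0,"dz":0,"ax":0,"ay":0,"az":-8.5},{"dx":0,"dy":0,"dz":0,"ax":0,"ay":0,"az":-8.5},{"dx":0,"dy":0,"dz":0,"ax":0,"ay":0,"az":-8.5},{"dx":0,"dy":0,"dz":0,"ax":0,"ay":0,"az":-8.5},{"dx":0,"dy":0,"dz":0,"ax":0,"ay":0,"az":-8.5},{"dx":0,"dy":0,"dz":0,"ax":0,"ay":0,"az":-8.5},{"dx":0,"dy":0,"dz":0,"ax":0,"ay":0,"az":-8.5},{"dx":0,"dy":0,"dz":0,"ax":0,"ay":0,"az":-8.5}]'
python3 -c "
from h import *
todo((.418,.3005,.17),196.5)"
```

```text
t: 3.35
ee_pos: [0.4329, 0.1792, 0.2472]
ee_rot: [-0.005, 0.65, 0.76, 0.002]
force: [0.1, -0.2, -0.3]
finger_gap: 1.003
gripper_force: 0.0
t: 4.35
ee_pos: [0.4329, 0.1792, 0.2472]
ee_rot: [-0.003, -0.035, 0.999, 0.005]
force: [-0.3, -0.2, 0.5]
finger_gap: 0.999
gripper_force: 0.0
t 4.35 pos [0.4329 0.1792 0.2472] hdg -176.03 tilt [-0.35  0.53] shift cm [ 0.6  12.13  7.84] F [-0.3 -0.2  0.5] az -372.53
```

```bash
python3 -m pendant '[{"dx":0,"dy":0,"dz":0,"ax":0,"ay":0,"az":-6.2},{"dx":0,"dy":0,"dz":0,"ax":0,"ay":0,"az":-6.3},{"dx":-0.5,"dy":3,"dz":0,"ax":0.6,"ay":-0.2,"az":0},{"dx":-0.5,"dy":3,"dz":0,"ax":0,"ay":0,"az":0},{"dx":-0.5,"dy":3,"dz":0,"ax":0,"ay":0,"az":0},{"dx":-0.5,"dy":3,"dz":0,"ax":0,"ay":0,"az":0},{"dx":0,"dy":0,"dz":3.8,"ax":0,"ay":0,"az":0},{"dx":0,"dy":0,"dz":3.8,"ax":0,"ay":0,"az":0},{"dx":0,"dy":0,"dz":0,"ax":0,"ay":0,"az":0},{"dx":0,"dy":0,"dz":0,"ax":0,"ay":0,"az":0}]'
python3 - <<'E'
from h import *
todo((.418,.3005,.05),196.5)
d=cam("wrist");cv2.imwrite("pics/w3.png",d["img"])
E
```

```text
t: 5.35
ee_pos: [0.4188, 0.3002, 0.1718]
ee_rot: [-0.0, -0.14, 0.99, -0.0]
force: [-0.6, 0.4, 1.3]
finger_gap: 1.001
gripper_force: 0.0
t 5.35 pos [0.4188 0.3002 0.1718] hdg -163.85 tilt [-0.04 -0.02] shift cm [ 0.06  0.05 12.18] F [-0.6  0.4  1.3] az -360.35
```

View pics/w3.png

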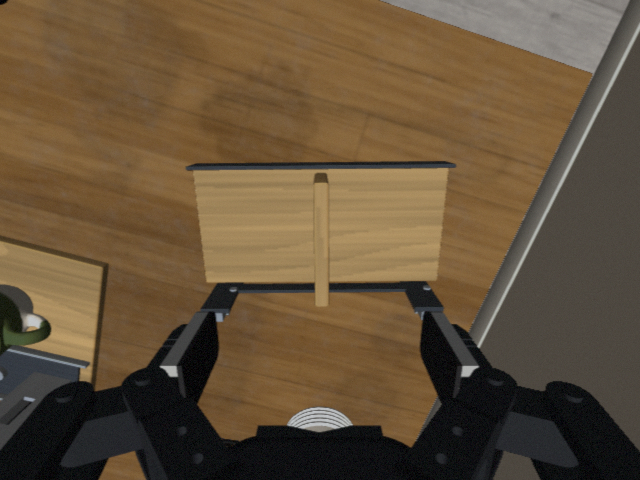

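The divider stands vertical at u≈321, from v 181 to v 305, centred between the fingers and square to the tool. Checking its midpoint.

```bash
python3 - <<'E'
from h import *
d=cam("wrist")
a,b=onz(d,321.5,305,.087),onz(d,320.5,179,.087);m=(a+b)/2
print(a,b,np.linalg.norm(a-b),m,np.degrees(np.arctan2(*(a-b)[[1,0]])))
e,f=onz(d,193,168,.049),onz(d,450,166,.049);print(np.linalg.norm(e-f),np.degrees(np.arctan2(*(e-f)[[0,1]]))*-1)
todo((m[0],m[1],.05),196.15)
E
python3 -m pendant '[{"dx":0,"dy":0,"dz":4,"ax":0,"ay":0,"az":0},{"dx":0,"dy":0,"dz":3.5,"ax":0,"ay":0,"az":0},{"dx":0,"dy":0,"dz":2,"ax":0,"ay":0,"az":0},{"dx":0,"dy":0,"dz":0,"ax":0,"ay":0,"az":0},{"dx":0,"dy":0,"dz":0,"ax":0,"ay":0,"az":0},{"dx":0,"dy":0,"dz":0,"ax":0,"ay":0,"az":0},{"dx":0,"dy":0,"dz":0,"ax":0,"ay":0,"az":0},{"dx":0,"dy":0,"dz":0,"ax":0,"ay":0,"az":0},{"dx":0,"dy":0,"dz":0,"ax":0,"ay":0,"az":0},{"dx":0,"dy":0,"dz":0,"ax":0,"ay":0,"az":0}]'
```

```text
[0.46173837 0.31453257 0.087     ] [0.37470532 0.28846747 0.087     ] 0.09085230866968151 [0.41822184 0.30150002 0.087     ] 16.672169937875612
0.1905665982061001 -163.43546833440766
t 5.45 pos [0.4207 0.3016 0.1738] hdg -163.85 tilt [0.2  0.17] shift cm [ 0.3   0.03 12.38] F [ 0.3 -0.  -0.5] az -360.0
t: 6.45
ee_pos: [0.4196, 0.3016, 0.0769]
ee_rot: [0.001, -0.141, 0.99, 0.001]
force: [0.1, 0.0, 0.8]
finger_gap: 1.004
gripper_force: 0.0
```

```bash
python3 -m pendant '[{"dx":0.1,"dy":0,"dz":1.3,"ax":0,"ay":0,"az":-0.5},{"dx":0,"dy":0,"dz":1.3,"ax":0,"ay":0,"az":0},{"dx":0,"dy":0,"dz":0,"ax":0,"ay":0,"az":0},{"dx":0,"dy":0,"dz":0,"ax":0,"ay":0,"az":0},{"dx":0,"dy":0,"dz":0,"ax":0,"ay":0,"az":0},{"dx":0,"dy":0,"dz":0,"ax":0,"ay":0,"az":0},{"dx":0,"dy":0,"dz":0,"ax":0,"ay":0,"az":0},{"dx":0,"dy":0,"dz":0,"ax":0,"ay":0,"az":0},{"dx":0,"dy":0,"dz":0,"ax":0,"ay":0,"az":0},{"dx":0,"dy":0,"dz":0,"ax":0,"ay":0,"az":0}]' && python3 -m pendant '[{"dx":0,"dy":0,"dz":0,"ax":0,"ay":0,"az":0},{"dx":0,"dy":0,"dz":0,"ax":0,"ay":0,"az":0},{"dx":0,"dy":0,"dz":0,"ax":0,"ay":0,"az":0},{"dx":0,"dy":0,"dz":0,"ax":0,"ay":0,"az":0},{"dx":0,"dy":0,"dz":0,"ax":0,"ay":0,"az":0},{"dx":0,"dy":0,"dz":0,"ax":0,"ay":0,"az":0},{"dx":0,"dy":0,"dz":0,"ax":0,"ay":0,"az":0},{"dx":0,"dy":0,"dz":0,"ax":0,"ay":0,"az":0},{"dx":0,"dy":0,"dz":0,"ax":0,"ay":0,"az":0},{"dx":0,"dy":0,"dz":0,"ax":0,"ay":0,"az":0}]' 0
python3 - <<'E'
from h import *
todo((.418,.3015,.05),196.7)
E
```

```text
t: 7.45
ee_pos: [0.4186, 0.3013, 0.0507]
ee_rot: [0.001, -0.145, 0.989, 0.001]
force: [-0.4, 0.0, -0.6]
finger_gap: 1.002
gripper_force: 0.0
t: 8.45
ee_pos: [0.4186, 0.3015, 0.0507]
ee_rot: [0.001, -0.145, 0.989, 0.001]
force: [-0.5, 1.2, 1.9]
finger_gap: 0.108
gripper_force: 58.8
t 8.45 pos [0.4186 0.3015 0.0507] hdg -163.29 tilt [0.05 0.09] shift cm [0.06 0.02 0.07] F [-0.5  1.2  1.9] az -359.99
```

```bash
python3 -m pendant '[{"dx":0,"dy":0,"dz":-4,"ax":0,"ay":0,"az":0},{"dx":0,"dy":0,"dz":-4.2,"ax":0,"ay":0,"az":5.9},{"dx":0,"dy":0,"dz":-4.2,"ax":0,"ay":0,"az":5.9},{"dx":0,"dy":0,"dz":0,"ax":0,"ay":0,"az":5.9},{"dx":-1.2,"dy":-3,"dz":0,"ax":0,"ay":0,"az":0},{"dx":-1.2,"dy":-3,"dz":0,"ax":0,"ay":0,"az":0},{"dx":-1.2,"dy":-3,"dz":0,"ax":0,"ay":0,"az":0},{"dx":-1.2,"dy":-3,"dz":0,"ax":0,"ay":0,"az":0},{"dx":-1.2,"dy":-3,"dz":0,"ax":0,"ay":0,"az":0},{"dx":-1.2,"dy":-3,"dz":0,"ax":0,"ay":0,"az":0}]' && python3 -m pendant '[{"dx":-1.2,"dy":-3,"dz":0,"ax":0,"ay":0,"az":0},{"dx":-1.2,"dy":-3,"dz":0,"ax":0,"ay":0,"az":0},{"dx":-1.2,"dy":-3,"dz":0,"ax":0,"ay":0,"az":0},{"dx":-0.8,"dy":-1.5,"dz":0,"ax":0,"ay":0,"az":0},{"dx":-0.8,"dy":-0.5,"dz":0,"ax":0,"ay":0,"az":0},{"dx":0,"dy":0,"dz":0,"ax":0,"ay":0,"az":0},{"dx":0,"dy":0,"dz":0,"ax":0,"ay":0,"az":0},{"dx":0,"dy":0,"dz":0,"ax":0,"ay":0,"az":0},{"dx":0,"dy":0,"dz":0,"ax":0,"ay":0,"az":0},{"dx":0,"dy":0,"dz":0,"ax":0,"ay":0,"az":0}]'
python3 - <<'E'
from h import *
todo((.538,.009,.17),179)
ims=[]
d=cam("wrist");a=d["img"]
t=cam("top")["img"];s=cam("side")["img"]
for n,i in(("w4",a),("t4",t),("s4",s)): cv2.imwrite(f"pics/{n}.png",i)
c=lambda im,x,y,w,h:cv2.resize(im[y:y+h,x:x+w],(400,300),interpolation=cv2.INTER_CUBIC)
cv2.imwrite("pics/c4.png",np.vstack([np.hstack([c(a,0,0,640,480),c(t,276,170,100,75)]),np.hstack([c(s,210,170,80,60),c(s,210,170,160,120)])]))
E
```

```text
t: 9.45
ee_pos: [0.4867, 0.1182, 0.1734]
ee_rot: [-0.001, 0.009, 1.0, 0.0]
force: [0.5, -1.0, -3.4]
finger_gap: 0.106
gripper_force: 59.8
t: 10.45
ee_pos: [0.5371, 0.0097, 0.1745]
ee_rot: [0.0, 0.008, 1.0, 0.001]
force: [-0.5, 0.3, -3.3]
finger_gap: 0.109
gripper_force: 60.0
t 10.45 pos [0.5371 0.0097 0.1745] hdg 179.07 tilt [0.04 0.08] shift cm [-0.09 -0.07  0.45] F [-0.5  0.3 -3.3] az 0.07
```

View pics/c4.png

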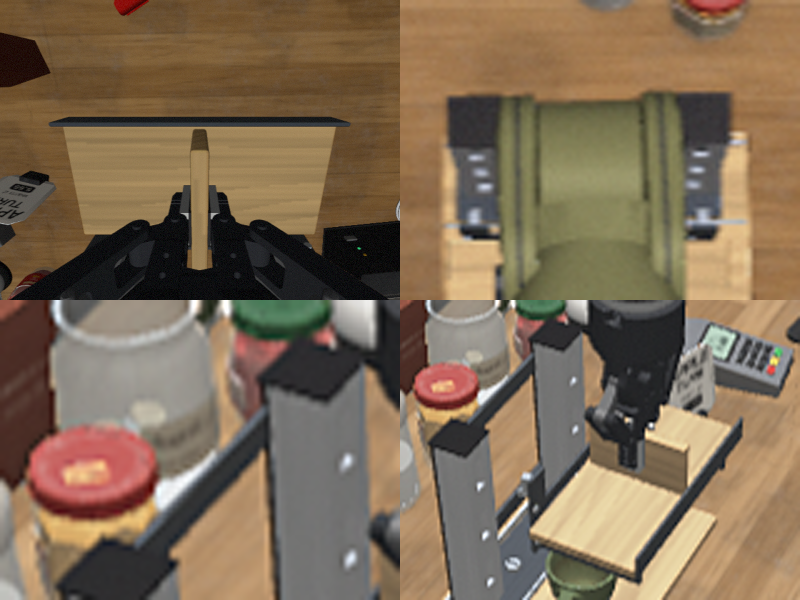

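The shelf is held level and square to the tool, about 50 mm in front of the posts, and the lower cups are clear. To place the slots precisely I'll enlarge the posts in the first images.

```bash
python3 - <<'E'
import cv2,numpy as np
t=cv2.imread("pics/top0.png");s=cv2.imread("pics/side0.png")
c=lambda im,x,y,w,h:cv2.resize(im[y:y+h,x:x+w],(w*10,h*10),interpolation=cv2.INTER_CUBIC)
a=np.hstack([c(s,222,210,40,60),c(s,258,172,40,60)])
cv2.imwrite("pics/c5.png",a)
for n,x0,x1,y0,y1 in(("Ltop",284,304,205,224),("Rtop",342,362,205,224)):
  g=cv2.cvtColor(t,cv2.COLOR_BGR2GRAY)
  k,l,st,ce=cv2.connectedComponentsWithStats((g[y0:y1,x0:x1]>115).astype(np.uint8))
  print(n,[(st[i,4],(ce[i]+[x0,y0]).round(2)) for i in range(1,k)])
E
```

```text
Ltop [(np.int32(94), array([286.84, 213.98])), (np.int32(1), array([303., 205.])), (np.int32(4), array([294.5, 209. ])), (np.int32(8), array([295.5, 212.5])), (np.int32(8), array([296.5, 216.5])), (np.int32(1), array([284., 217.]))]
Rtop [(np.int32(107), array([358.64, 214.49])), (np.int32(5), array([351., 208.])), (np.int32(4), array([349.5, 212. ])), (np.int32(8), array([348.5, 215.5]))]
```

View pics/c5.png

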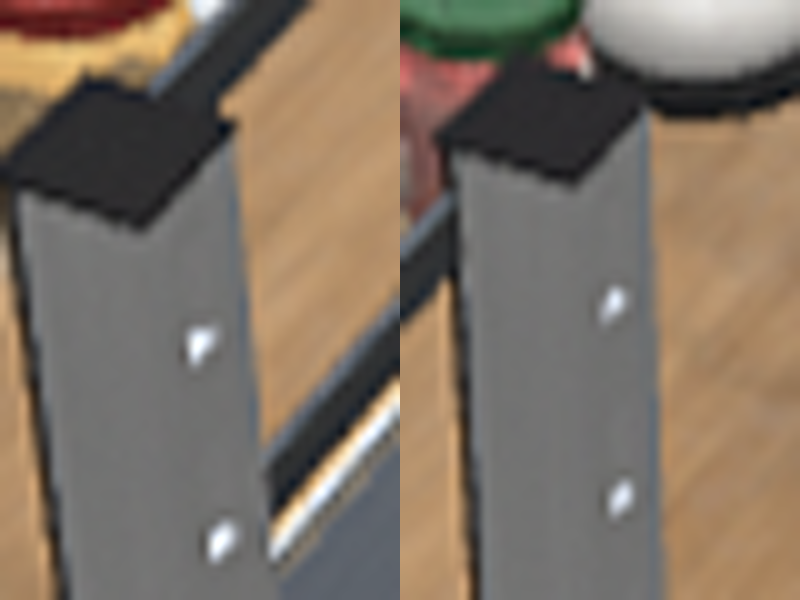

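The front faces show bright dots at crop (200,345) on the left post and (613,302) on the right. The cap corners are crisp: left post (140,230) and (235,130), right post (575,185) and (645,110).

```bash
python3 - <<'E'
from h import *
np.set_printoptions(precision=4,suppress=True)
T=cam("top");S=cam("side")
f=lambda x,y,ox,oy:(ox+x/10-.45,oy+y/10-.45)
cs={"L_fl":f(140,230,222,210),"L_fr":f(235,130,222,210),"R_fl":f(175,185,258,172),"R_fr":f(248,110,258,172)}
for k,v in cs.items(): print(k,onz(S,*v,.215))
print("dotL",tri([(T,294.5,209),(S,*f(200,345,222,210))]),"dotR",tri([(T,351,208.2),(S,*f(213,302,258,172))]))
# calibration check: shelf divider held: TCP known; find divider top in top cam? report joints
for n,p in(("Ltop",(294.5,209)),("Rtop",(351,208.2))): print(n,onz(T,*p,.17))
E
```

```text
L_fl [0.6396 0.1095 0.215 ]
L_fr [0.6391 0.0744 0.215 ]
R_fl [ 0.6389 -0.0501  0.215 ]
R_fr [ 0.6382 -0.082   0.215 ]
dotL [0.6435 0.089  0.166 ] dotR [ 0.6437 -0.0728  0.1655]
Ltop [0.6432 0.0891 0.17  ]
Rtop [ 0.6428 -0.0725  0.17  ]
```

```bash
python3 -m pendant '[{"dx":0,"dy":0,"dz":0.3,"ax":0,"ay":0,"az":-0.4},{"dx":-1,"dy":0,"dz":0.28,"ax":0,"ay":0,"az":0},{"dx":-1,"dy":0,"dz":0,"ax":0,"ay":0,"az":0},{"dx":-0.8,"dy":0,"dz":0,"ax":0,"ay":0,"az":0},{"dx":0,"dy":0,"dz":0,"ax":0,"ay":0,"az":0},{"dx":-0.2,"dy":0,"dz":0,"ax":0,"ay":0,"az":0},{"dx":-0.2,"dy":0,"dz":0,"ax":0,"ay":0,"az":0},{"dx":-0.2,"dy":0,"dz":0,"ax":0,"ay":0,"az":0},{"dx":-0.2,"dy":0,"dz":0,"ax":0,"ay":0,"az":0},{"dx":-0.2,"dy":0,"dz":0,"ax":0,"ay":0,"az":0}]'
python3 -c "
from h import *
todo((.587,.0095,.1687),179.5);print(get_state()['moment'])"
```

```text
t: 11.7
ee_pos: [0.5755, 0.0087, 0.1687]
ee_rot: [0.0, 0.005, 1.0, 0.001]
force: [0.6, -0.4, -4.7]
finger_gap: 0.11
gripper_force: 59.9
t 11.70 pos [0.5755 0.0087 0.1687] hdg 179.40 tilt [0.05 0.07] shift cm [-1.15  0.1   0.  ] F [ 0.6 -0.4 -4.7] az -0.1
[-0.03005338  0.02566613  0.02638111]
```

```bash
python3 -m pendant '[{"dx":-0.1,"dy":0,"dz":0,"ax":0,"ay":0,"az":0},{"dx":-0.1,"dy":0,"dz":0,"ax":0,"ay":0,"az":0},{"dx":-0.1,"dy":0,"dz":0,"ax":0,"ay":0,"az":0},{"dx":-0.1,"dy":0,"dz":0,"ax":0,"ay":0,"az":0},{"dx":-0.1,"dy":0,"dz":0,"ax":0,"ay":0,"az":0},{"dx":0,"dy":0,"dz":0,"ax":0,"ay":0,"az":0},{"dx":0,"dy":0,"dz":0,"ax":0,"ay":0,"az":0},{"dx":0,"dy":0,"dz":0,"ax":0,"ay":0,"az":0},{"dx":0,"dy":0,"dz":0,"ax":0,"ay":0,"az":0},{"dx":0,"dy":0,"dz":0,"ax":0,"ay":0,"az":0}]'
python3 -c "
from h import *
todo((.587,.0095,.1687),179.5);print(get_state()['moment'])"
```

```text
t: 12.7
ee_pos: [0.5804, 0.0086, 0.1686]
ee_rot: [0.0, 0.005, 1.0, 0.001]
force: [0.1, -0.5, -4.8]
finger_gap: 0.105
gripper_force: 59.9
t 12.70 pos [0.5804 0.0086 0.1686] hdg 179.40 tilt [0.04 0.07] shift cm [-0.66  0.1  -0.01] F [ 0.1 -0.5 -4.8] az -0.1
[ 0.0069873  -0.04920266  0.02909327]
```

No contact, and the hooks are already past the depth where they would have hit the post faces. Continuing inward.

```bash
python3 -m pendant '[{"dx":-0.1,"dy":0,"dz":0,"ax":0,"ay":0,"az":0},{"dx":-0.1,"dy":0,"dz":0,"ax":0,"ay":0,"az":0},{"dx":-0.1,"dy":0,"dz":0,"ax":0,"ay":0,"az":0},{"dx":-0.1,"dy":0,"dz":0,"ax":0,"ay":0,"az":0},{"dx":-0.1,"dy":0,"dz":0,"ax":0,"ay":0,"az":0},{"dx":0,"dy":0,"dz":0,"ax":0,"ay":0,"az":0},{"dx":0,"dy":0,"dz":0,"ax":0,"ay":0,"az":0},{"dx":0,"dy":0,"dz":0,"ax":0,"ay":0,"az":0},{"dx":0,"dy":0,"dz":0,"ax":0,"ay":0,"az":0},{"dx":0,"dy":0,"dz":0,"ax":0,"ay":0,"az":0}]'
python3 -c "
from h import *
todo((.587,.0095,.1687),179.5);print(get_state()['moment'])"
```

```text
t: 13.7
ee_pos: [0.5854, 0.0085, 0.1686]
ee_rot: [0.0, 0.005, 1.0, 0.001]
force: [-0.7, -0.1, -4.6]
finger_gap: 0.109
gripper_force: 59.9
t 13.70 pos [0.5854 0.0085 0.1686] hdg 179.40 tilt [0.04 0.07] shift cm [-0.16  0.1  -0.01] F [-0.7 -0.1 -4.6] az -0.1
[-0.01910213  0.021169    0.01107355]
```

```bash
python3 -m pendant '[{"dx":-0.1,"dy":0,"dz":0,"ax":0,"ay":0,"az":0},{"dx":-0.1,"dy":0,"dz":0,"ax":0,"ay":0,"az":0},{"dx":-0.1,"dy":0,"dz":0,"ax":0,"ay":0,"az":0},{"dx":0,"dy":0,"dz":0,"ax":0,"ay":0,"az":0},{"dx":0,"dy":0,"dz":0,"ax":0,"ay":0,"az":0},{"dx":0,"dy":0,"dz":0,"ax":0,"ay":0,"az":0},{"dx":0,"dy":0,"dz":0,"ax":0,"ay":0,"az":0},{"dx":0,"dy":0,"dz":0,"ax":0,"ay":0,"az":0},{"dx":0,"dy":0,"dz":0,"ax":0,"ay":0,"az":0},{"dx":0,"dy":0,"dz":0,"ax":0,"ay":0,"az":0}]'
python3 -c "
from h import *
todo((.587,.0095,.1687),179.5);print(get_state()['moment'])"
```

```text
t: 14.7
ee_pos: [0.5884, 0.0085, 0.1686]
ee_rot: [0.0, 0.005, 1.0, 0.001]
force: [-0.5, -0.4, -4.8]
finger_gap: 0.109
gripper_force: 59.9
t 14.70 pos [0.5884 0.0085 0.1686] hdg 179.40 tilt [0.05 0.07] shift cm [ 0.14  0.1  -0.01] F [-0.5 -0.4 -4.8] az -0.1
[-0.01451003  0.0078284  -0.01671339]
```

```bash
python3 -m pendant '[{"dx":-0.1,"dy":0,"dz":0,"ax":0,"ay":0,"az":0},{"dx":-0.1,"dy":0,"dz":0,"ax":0,"ay":0,"az":0},{"dx":-0.1,"dy":0,"dz":0,"ax":0,"ay":0,"az":0},{"dx":0,"dy":0,"dz":0,"ax":0,"ay":0,"az":0},{"dx":0,"dy":0,"dz":0,"ax":0,"ay":0,"az":0},{"dx":0,"dy":0,"dz":0,"ax":0,"ay":0,"az":0},{"dx":0,"dy":0,"dz":0,"ax":0,"ay":0,"az":0},{"dx":0,"dy":0,"dz":0,"ax":0,"ay":0,"az":0},{"dx":0,"dy":0,"dz":0,"ax":0,"ay":0,"az":0},{"dx":0,"dy":0,"dz":0,"ax":0,"ay":0,"az":0}]'
python3 -c "
from h import *
todo((.587,.0095,.1687),179.5);print(get_state()['moment'])"
```

```text
t: 15.7
ee_pos: [0.5911, 0.0084, 0.1685]
ee_rot: [0.0, 0.005, 1.0, 0.001]
force: [-1.6, -0.6, -3.4]
finger_gap: 0.112
gripper_force: 60.0
t 15.70 pos [0.5911 0.0084 0.1685] hdg 179.41 tilt [0.01 0.06] shift cm [ 0.41  0.1  -0.02] F [-1.6 -0.6 -3.4] az -0.09
[-0.07054627  0.46322393  0.16657237]
```

```bash
python3 -m pendant '[{"dx":-0.05,"dy":0,"dz":0,"ax":0,"ay":0,"az":0},{"dx":-0.05,"dy":0,"dz":0,"ax":0,"ay":0,"az":0},{"dx":0,"dy":0,"dz":0,"ax":0,"ay":0,"az":0},{"dx":0,"dy":0,"dz":0,"ax":0,"ay":0,"az":0},{"dx":0,"dy":0,"dz":0,"ax":0,"ay":0,"az":0},{"dx":0,"dy":0,"dz":0,"ax":0,"ay":0,"az":0},{"dx":0,"dy":0,"dz":0,"ax":0,"ay":0,"az":0},{"dx":0,"dy":0,"dz":0,"ax":0,"ay":0,"az":0},{"dx":0,"dy":0,"dz":0,"ax":0,"ay":0,"az":0},{"dx":0,"dy":0,"dz":0,"ax":0,"ay":0,"az":0}]'
python3 -c "
from h import *
todo((.587,.0095,.1687),179.5);print(get_state()['moment'])"
```

```text
t: 16.7
ee_pos: [0.5914, 0.0083, 0.1685]
ee_rot: [-0.001, 0.005, 1.0, 0.0]
force: [-4.7, -1.9, -2.2]
finger_gap: 0.109
gripper_force: 60.3
t 16.70 pos [0.5914 0.0083 0.1685] hdg 179.42 tilt [-0.06  0.05] shift cm [ 0.44  0.12 -0.02] F [-4.7 -1.9 -2.2] az -0.08
[-0.21513308  0.82473556  0.33849102]
```

```bash
python3 -m pendant '[{"dx":0,"dy":0,"dz":0,"ax":0,"ay":0,"az":-0.4},{"dx":0,"dy":0,"dz":0,"ax":0,"ay":0,"az":0},{"dx":0,"dy":0,"dz":0.1,"ax":0,"ay":0,"az":0},{"dx":0,"dy":0,"dz":0.1,"ax":0,"ay":0,"az":0},{"dx":0,"dy":0,"dz":0.1,"ax":0,"ay":0,"az":0},{"dx":0,"dy":0,"dz":0.1,"ax":0,"ay":0,"az":0},{"dx":0,"dy":0,"dz":0.1,"ax":0,"ay":0,"az":0},{"dx":0,"dy":0,"dz":0,"ax":0,"ay":0,"az":0},{"dx":0,"dy":0,"dz":0,"ax":0,"ay":0,"az":0},{"dx":0,"dy":0,"dz":0,"ax":0,"ay":0,"az":0}]'
python3 -c "
from h import *
todo((.587,.0095,.1622),179.8);print(get_state()['moment'])"
```

```text
t: 17.7
ee_pos: [0.5916, 0.0088, 0.1636]
ee_rot: [-0.0, 0.002, 1.0, 0.001]
force: [-5.3, -0.1, -1.6]
finger_gap: 0.11
gripper_force: 60.4
t 17.70 pos [0.5916 0.0088 0.1636] hdg 179.80 tilt [-0.04  0.11] shift cm [0.46 0.07 0.14] F [-5.3 -0.1 -1.6] az -0.0
[0.03597749 0.92153666 0.11361391]
```

```bash
python3 -m pendant '[{"dx":0,"dy":0,"dz":0.1,"ax":0,"ay":0,"az":0},{"dx":0,"dy":0,"dz":0.1,"ax":0,"ay":0,"az":0},{"dx":0,"dy":0,"dz":0,"ax":0,"ay":0,"az":0},{"dx":0,"dy":0,"dz":0,"ax":0,"ay":0,"az":0},{"dx":0,"dy":0,"dz":0,"ax":0,"ay":0,"az":0},{"dx":0,"dy":0,"dz":0,"ax":0,"ay":0,"az":0},{"dx":0,"dy":0,"dz":0,"ax":0,"ay":0,"az":0},{"dx":0,"dy":0,"dz":0,"ax":0,"ay":0,"az":0},{"dx":0,"dy":0,"dz":0,"ax":0,"ay":0,"az":0},{"dx":0,"dy":0,"dz":0,"ax":0,"ay":0,"az":0}]'
python3 -c "
from h import *
todo((.587,.0095,.1622),179.8);print(get_state()['moment'])"
```

```text
t: 18.7
ee_pos: [0.5916, 0.0089, 0.1623]
ee_rot: [-0.0, 0.002, 1.0, 0.001]
force: [-6.2, -0.0, 2.8]
finger_gap: 0.112
gripper_force: 60.9
t 18.70 pos [0.5916 0.0089 0.1623] hdg 179.81 tilt [-0.    0.11] shift cm [0.46 0.06 0.01] F [-6.2 -0.   2.8] az 0.01
[-0.07308234  1.16196621  0.08061922]
```

```bash
python3 -m pendant '[{"dx":0.05,"dy":0,"dz":0,"ax":0,"ay":0,"az":0},{"dx":0,"dy":0,"dz":0,"ax":0,"ay":0,"az":0},{"dx":0,"dy":0,"dz":0,"ax":0,"ay":0,"az":0},{"dx":0,"dy":0,"dz":0,"ax":0,"ay":0,"az":0},{"dx":0,"dy":0,"dz":0,"ax":0,"ay":0,"az":0},{"dx":0,"dy":0,"dz":0,"ax":0,"ay":0,"az":0},{"dx":0,"dy":0,"dz":-2,"ax":0,"ay":0,"az":0},{"dx":0,"dy":0,"dz":-2.2,"ax":0,"ay":0,"az":0},{"dx":0,"dy":0,"dz":-2.2,"ax":0,"ay":0,"az":0},{"dx":0,"dy":0,"dz":0,"ax":0,"ay":0,"az":0}]' 0.4 &&
python3 -m pendant '[{"dx":-1.8,"dy":0,"dz":0,"ax":0,"ay":0,"az":0},{"dx":-1.9,"dy":0,"dz":0,"ax":0,"ay":0,"az":0},{"dx":0,"dy":0,"dz":0,"ax":0,"ay":0,"az":0},{"dx":0,"dy":0,"dz":0,"ax":0,"ay":0,"az":0},{"dx":0,"dy":0,"dz":0,"ax":0,"ay":0,"az":0},{"dx":0,"dy":0,"dz":0.6,"ax":0,"ay":0,"az":0},{"dx":0,"dy":0,"dz":0.6,"ax":0,"ay":0,"az":0},{"dx":0,"dy":0,"dz":0.6,"ax":0,"ay":0,"az":0},{"dx":0,"dy":0,"dz":0.2,"ax":0,"ay":0,"az":0},{"dx":0,"dy":0,"dz":0,"ax":0,"ay":0,"az":0}]' 0
python3 - <<'E'
from h import *
todo((.627,.009,.1987),179.8);print(get_state()['moment'])
S=cam("side")
cv2.imwrite("pics/s6.png",cv2.resize(S["img"][150:330,200:440],(800,600),interpolation=cv2.INTER_CUBIC))
E
```

```text
t: 19.7
ee_pos: [0.594, 0.0084, 0.2289]
ee_rot: [0.004, 0.002, 1.0, 0.001]
force: [0.9, 0.5, -0.4]
finger_gap: 0.402
gripper_force: 0.0
t: 20.7
ee_pos: [0.6284, 0.0083, 0.205]
ee_rot: [-0.0, 0.002, 1.0, 0.001]
force: [-0.1, 0.2, -0.2]
finger_gap: 0.002
gripper_force: 0.0
t 20.70 pos [0.6284 0.0083 0.205 ] hdg 179.80 tilt [-0.03  0.07] shift cm [0.14 0.07 0.63] F [-0.1  0.2 -0.2] az 0.0
[ 0.00467002 -0.01754293  0.03074142]
```

View pics/s6.png

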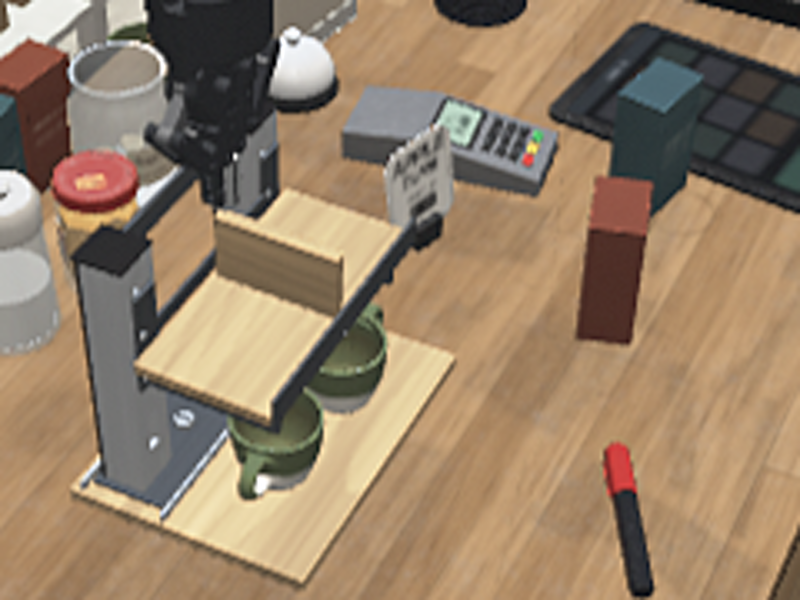

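The shelf hangs by both hooks, level above the cups, and the shut fingers are over the divider's back end. Now pressing in small steps.

```bash
python3 -m pendant '[{"dx":0,"dy":0,"dz":0.2,"ax":0,"ay":0,"az":0},{"dx":0,"dy":0.05,"dz":0.2,"ax":0,"ay":0,"az":0},{"dx":0,"dy":0,"dz":0.1,"ax":0,"ay":0,"az":0},{"dx":0,"dy":0,"dz":0.1,"ax":0,"ay":0,"az":0},{"dx":0,"dy":0,"dz":0.1,"ax":0,"ay":0,"az":0},{"dx":0,"dy":0,"dz":0.05,"ax":0,"ay":0,"az":0},{"dx":0,"dy":0,"dz":0.05,"ax":0,"ay":0,"az":0},{"dx":0,"dy":0,"dz":0,"ax":0,"ay":0,"az":0},{"dx":0,"dy":0,"dz":0,"ax":0,"ay":0,"az":0},{"dx":0,"dy":0,"dz":0,"ax":0,"ay":0,"az":0}]'
python3 -c "
from h import *
todo((.627,.009,.187),179.8);print(get_state()['moment'])"
```

```text
t: 21.75
ee_pos: [0.6289, 0.0088, 0.1977]
ee_rot: [0.0, 0.002, 1.0, 0.001]
force: [-0.2, 0.3, 0.4]
finger_gap: 0.0
gripper_force: 0.0
t 21.75 pos [0.6289 0.0088 0.1977] hdg 179.80 tilt [0.05 0.07] shift cm [0.2  0.02 1.07] F [-0.2  0.3  0.4] az -0.0
[ 0.01847289  0.04346737 -0.00622521]
```

```bash
python3 -m pendant '[{"dx":0,"dy":0,"dz":0.05,"ax":0,"ay":0,"az":0},{"dx":0,"dy":0,"dz":0.05,"ax":0,"ay":0,"az":0},{"dx":0,"dy":0,"dz":0.05,"ax":0,"ay":0,"az":0},{"dx":0,"dy":0,"dz":0.05,"ax":0,"ay":0,"az":0},{"dx":0,"dy":0,"dz":0.05,"ax":0,"ay":0,"az":0},{"dx":0,"dy":0,"dz":0.05,"ax":0,"ay":0,"az":0},{"dx":0,"dy":0,"dz":0,"ax":0,"ay":0,"az":0},{"dx":0,"dy":0,"dz":0,"ax":0,"ay":0,"az":0},{"dx":0,"dy":0,"dz":0,"ax":0,"ay":0,"az":0},{"dx":0,"dy":0,"dz":0,"ax":0,"ay":0,"az":0}]'
python3 -c "
from h import *
todo((.627,.009,.187),179.8);print(get_state()['moment'])"
```

```text
t: 22.75
ee_pos: [0.629, 0.0088, 0.1964]
ee_rot: [0.001, 0.002, 1.0, 0.001]
force: [-3.0, 0.2, 8.6]
finger_gap: 0.0
gripper_force: 4.2
t 22.75 pos [0.629  0.0088 0.1964] hdg 179.80 tilt [0.14 0.07] shift cm [0.21 0.02 0.93] F [-3.   0.2  8.6] az -0.0
[0.0446148  0.61716667 0.00447266]
```

```bash
python3 -m pendant '[{"dx":0,"dy":0,"dz":0.05,"ax":0,"ay":0,"az":0},{"dx":0,"dy":0,"dz":0.05,"ax":0,"ay":0,"az":0},{"dx":0,"dy":0,"dz":0.05,"ax":0,"ay":0,"az":0},{"dx":0,"dy":0,"dz":0.05,"ax":0,"ay":0,"az":0},{"dx":0,"dy":0,"dz":0,"ax":0,"ay":0,"az":0},{"dx":0,"dy":0,"dz":0,"ax":0,"ay":0,"az":0},{"dx":0,"dy":0,"dz":0,"ax":0,"ay":0,"az":0},{"dx":0,"dy":0,"dz":0,"ax":0,"ay":0,"az":0},{"dx":0,"dy":0,"dz":0,"ax":0,"ay":0,"az":0},{"dx":0,"dy":0,"dz":0,"ax":0,"ay":0,"az":0}]'
python3 -c "
from h import *
todo((.627,.009,.187),179.8);print(get_state()['moment'])"
```

```text
t: 23.75
ee_pos: [0.6291, 0.0088, 0.1945]
ee_rot: [0.001, 0.002, 1.0, 0.001]
force: [-3.0, -0.2, 8.3]
finger_gap: -0.005
gripper_force: 4.3
t 23.75 pos [0.6291 0.0088 0.1945] hdg 179.80 tilt [0.16 0.07] shift cm [0.22 0.02 0.75] F [-3.  -0.2  8.3] az -0.0
[-1.76995453e-04  5.70014425e-01 -2.97752415e-02]
```

```bash
python3 -m pendant '[{"dx":0,"dy":0,"dz":0.05,"ax":0,"ay":0,"az":0},{"dx":0,"dy":0,"dz":0.05,"ax":0,"ay":0,"az":0},{"dx":0,"dy":0,"dz":0.05,"ax":0,"ay":0,"az":0},{"dx":0,"dy":0,"dz":0.05,"ax":0,"ay":0,"az":0},{"dx":0,"dy":0,"dz":0.05,"ax":0,"ay":0,"az":0},{"dx":0,"dy":0,"dz":0.05,"ax":0,"ay":0,"az":0},{"dx":0,"dy":0,"dz":0,"ax":0,"ay":0,"az":0},{"dx":0,"dy":0,"dz":0,"ax":0,"ay":0,"az":0},{"dx":0,"dy":0,"dz":0,"ax":0,"ay":0,"az":0},{"dx":0,"dy":0,"dz":0,"ax":0,"ay":0,"az":0}]'
python3 -c "
from h import *
todo((.627,.009,.187),179.8);print(get_state()['moment'])"
```

```text
t: 24.75
ee_pos: [0.6293, 0.0088, 0.1898]
ee_rot: [0.001, 0.002, 1.0, 0.001]
force: [0.5, -0.3, 4.4]
finger_gap: -0.0
gripper_force: 2.0
t 24.75 pos [0.6293 0.0088 0.1898] hdg 179.80 tilt [0.09 0.07] shift cm [0.23 0.02 0.28] F [ 0.5 -0.3  4.4] az -0.0
[ 0.03840861 -0.13068182 -0.01989456]
```

```bash
python3 -m pendant '[{"dx":0,"dy":0,"dz":0.05,"ax":0,"ay":0,"az":0},{"dx":0,"dy":0,"dz":0.05,"ax":0,"ay":0,"az":0},{"dx":0,"dy":0,"dz":0.05,"ax":0,"ay":0,"az":0},{"dx":0,"dy":0,"dz":0.05,"ax":0,"ay":0,"az":0},{"dx":0,"dy":0,"dz":0.05,"ax":0,"ay":0,"az":0},{"dx":0,"dy":0,"dz":0.05,"ax":0,"ay":0,"az":0},{"dx":0,"dy":0,"dz":0.05,"ax":0,"ay":0,"az":0},{"dx":0,"dy":0,"dz":0.05,"ax":0,"ay":0,"az":0},{"dx":0,"dy":0,"dz":0,"ax":0,"ay":0,"az":0},{"dx":0,"dy":0,"dz":0,"ax":0,"ay":0,"az":0}]'
python3 -c "
from h import *
todo((.627,.009,.187),179.8);print(get_state()['moment'])"
```

```text
t: 25.75
ee_pos: [0.6281, 0.0088, 0.1866]
ee_rot: [0.0, 0.002, 1.0, 0.001]
force: [-2.8, 0.6, 7.7]
finger_gap: -0.002
gripper_force: 3.7
t 25.75 pos [0.6281 0.0088 0.1866] hdg 179.80 tilt [0.01 0.07] shift cm [ 0.11  0.02 -0.04] F [-2.8  0.6  7.7] az 0.0
[0.03816897 0.73299467 0.02435805]
```

```bash
python3 -m pendant '[{"dx":0,"dy":0,"dz":0.05,"ax":0,"ay":0,"az":0},{"dx":0,"dy":0,"dz":0.05,"ax":0,"ay":0,"az":0},{"dx":0,"dy":0,"dz":0.05,"ax":0,"ay":0,"az":0},{"dx":0,"dy":0,"dz":0.05,"ax":0,"ay":0,"az":0},{"dx":0,"dy":0,"dz":0.05,"ax":0,"ay":0,"az":0},{"dx":0,"dy":0,"dz":0,"ax":0,"ay":0,"az":0},{"dx":0,"dy":0,"dz":0,"ax":0,"ay":0,"az":0},{"dx":0,"dy":0,"dz":0,"ax":0,"ay":0,"az":0},{"dx":0,"dy":0,"dz":0,"ax":0,"ay":0,"az":0},{"dx":0,"dy":0,"dz":0,"ax":0,"ay":0,"az":0}]'
python3 -c "
from h import *
todo((.627,.009,.187),179.8);print(get_state()['moment'])"
```

```text
t: 26.75
ee_pos: [0.6282, 0.0088, 0.1864]
ee_rot: [0.001, 0.002, 1.0, 0.001]
force: [-7.5, -0.2, 17.1]
finger_gap: 0.001
gripper_force: 8.7
t 26.75 pos [0.6282 0.0088 0.1864] hdg 179.80 tilt [0.12 0.07] shift cm [ 0.12  0.02 -0.06] F [-7.5 -0.2 17.1] az 0.0
[-0.05099121  1.45310915 -0.07812589]
```

```bash
python3 -m pendant '[{"dx":0,"dy":0,"dz":0.06,"ax":0,"ay":0,"az":0},{"dx":0,"dy":0,"dz":0.06,"ax":0,"ay":0,"az":0},{"dx":0,"dy":0,"dz":0.06,"ax":0,"ay":0,"az":0},{"dx":0,"dy":0,"dz":0.06,"ax":0,"ay":0,"az":0},{"dx":0,"dy":0,"dz":0.06,"ax":0,"ay":0,"az":0},{"dx":0,"dy":0,"dz":0.05,"ax":0,"ay":0,"az":0},{"dx":0,"dy":0,"dz":0.05,"ax":0,"ay":0,"az":0},{"dx":0,"dy":0,"dz":0,"ax":0,"ay":0,"az":0},{"dx":0,"dy":0,"dz":0,"ax":0,"ay":0,"az":0},{"dx":0,"dy":0,"dz":0,"ax":0,"ay":0,"az":0}]'
python3 -c "
from h import *
todo((.627,.009,.187),179.8);print(get_state()['moment'])"
```

```text
t: 27.75
ee_pos: [0.6283, 0.0088, 0.1861]
ee_rot: [0.003, 0.002, 1.0, 0.001]
force: [-12.3, 0.1, 32.6]
finger_gap: -0.0
gripper_force: 16.7
t 27.75 pos [0.6283 0.0088 0.1861] hdg 179.80 tilt [0.3  0.08] shift cm [ 0.12  0.02 -0.1 ] F [-12.3   0.1  32.6] az 0.0
[-0.02681964  2.64016248  0.01651245]
```

It's firmly on the stop: 32.6 N at 186.1 mm against the nominal 187, with balanced moments. Retracting, then measuring the shelf level and the carton.

```bash
python3 -m pendant '[{"dx":0,"dy":0,"dz":-1,"ax":0,"ay":0,"az":0},{"dx":0,"dy":0,"dz":-2,"ax":0,"ay":0,"az":0},{"dx":0,"dy":0,"dz":-3,"ax":0,"ay":0,"az":0},{"dx":1,"dy":0,"dz":-3,"ax":0,"ay":0,"az":0},{"dx":3,"dy":0,"dz":-1,"ax":0,"ay":0,"az":0},{"dx":4,"dy":-1,"dz":0,"ax":0,"ay":0,"az":0},{"dx":4,"dy":-2,"dz":0,"ax":0,"ay":0,"az":0},{"dx":3,"dy":-3,"dz":0,"ax":0,"ay":0,"az":0},{"dx":2,"dy":-4,"dz":0,"ax":0,"ay":0,"az":0},{"dx":0,"dy":-4.5,"dz":0,"ax":0,"ay":0,"az":0}]' 1
python3 - <<'E'
from h import *
np.set_printoptions(precision=4,suppress=True)
todo((.45,-.36,.2),179.8)
T=cam("top");S=cam("side")
cv2.imwrite("pics/t7.png",T["img"]);cv2.imwrite("pics/s7.png",S["img"])
# carton top face in the side view: brighter blue
def quad(d,x,y,w,h,k=6):
    c=cv2.resize(d["img"][y:y+h,x:x+w],None,fx=k,fy=k,interpolation=cv2.INTER_CUBIC);return c
f=lambda x,y:(200+x*.3-.35,150+y*.3-.35)
for n,q in(("back?",(655,60)),("r",(703,74)),("near",(660,108)),("l",(614,95))): print(n,onz(S,*f(*q),.11))
a=quad(T,432,258,45,33,8);b=quad(S,375,160,45,60,8)
b=b[:480];o=np.zeros((600,800,3),np.uint8)
o[:264,:360]=a;o[:480,400:760]=b
o[270:600,:400]=cv2.resize(S["img"][200:300,230:350],(400,330),interpolation=cv2.INTER_CUBIC)
cv2.imwrite("pics/c7.png",o)
E
```

```text
t: 28.75
ee_pos: [0.4552, -0.1357, 0.279]
ee_rot: [-0.0, 0.001, 1.0, 0.001]
force: [0.8, 0.4, -0.4]
finger_gap: 0.998
gripper_force: 0.0
t 28.75 pos [ 0.4552 -0.1357  0.279 ] hdg 179.90 tilt [-0.04  0.11] shift cm [  0.47 -22.45   7.86] F [ 0.8  0.4 -0.4] az 0.1
back? [ 0.4739 -0.4069  0.11  ]
r [ 0.4333 -0.4059  0.11  ]
near [ 0.4481 -0.3467  0.11  ]
l [ 0.486  -0.3466  0.11  ]
```

View pics/c7.png

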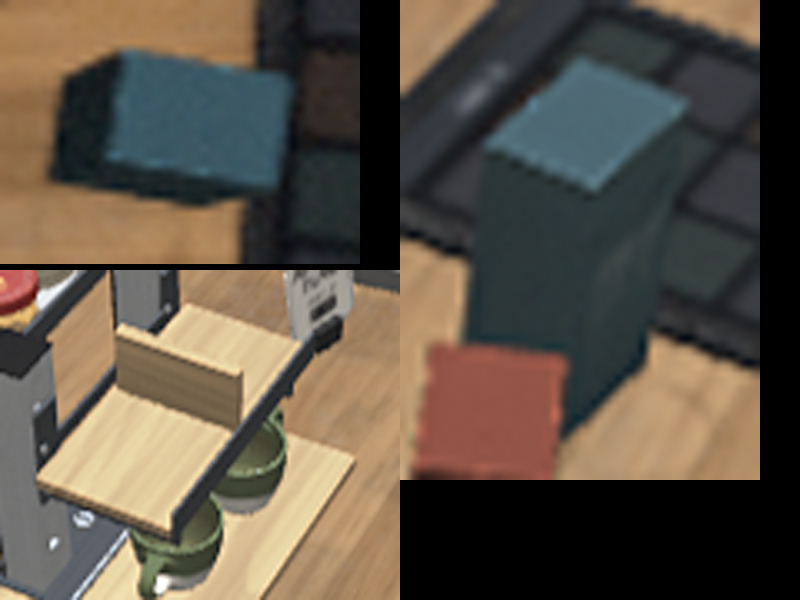

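Carton top-face corners: in the top crop (125,52), (292,75), (275,188), (107,160); in the side crop (185,60), (288,102), (195,190), (85,148). The shelf looks level, with both hooks in and the cups untouched.

```bash
python3 - <<'E'
from h import *
np.set_printoptions(precision=4,suppress=True)
T=cam("top");S=cam("side")
t=lambda p:(432+p[0]/8-.45,258+p[1]/8-.45)
s=lambda p:(375+p[0]/8-.45,160+p[1]/8-.45)
tc=[(125,52),(292,75),(275,188),(107,160)]; sc=[(85,148),(185,60),(288,102),(195,190)]
A=np.array([onz(T,*t(p),.11) for p in tc]);B=np.array([onz(S,*s(p),.11) for p in sc])
for P in(A,B):
  print(P[:,:2].tolist(),"c",P.mean(0),"sides",[round(np.linalg.norm(P[i]-P[(i+1)%4]),4) for i in range(4)])
  e=(P[0]-P[1])+(P[3]-P[2]);print("long axis yaw",np.degrees(np.arctan2(-e[0],e[1])))
print("tri centre",tri([(T,*np.mean([t(p) for p in tc],0)),(S,*np.mean([s(p) for p in sc],0))]))
g=lambda x,y:(230+x*.3-.35,200+y*100/330-.35)
for n,p,z in(("divB",(118,55),.187),("divF",(243,105),.187),("lipL",(172,247),.149),("lipR",(342,50),.149)): print(n,onz(S,*g(*p),z))
E
```

```text
[[0.483814602223013, -0.3538292811078945], [0.4743667565960201, -0.41450416698540543], [0.43311380170991065, -0.4062046104603288], [0.4443293808175003, -0.3454428787629417]] c [ 0.4589 -0.38    0.11  ] sides [np.float64(0.0614), np.float64(0.0421), np.float64(0.0618), np.float64(0.0404)]
long axis yaw -9.65684939563352
[[0.48309309132175005, -0.34856374372226995], [0.4712571303326286, -0.41143500124916055], [0.43265715234387264, -0.40390273145576705], [0.4433574714126066, -0.3429895243702763]] c [ 0.4576 -0.3767  0.11  ] sides [np.float64(0.064), np.float64(0.0393), np.float64(0.0618), np.float64(0.0401)]
long axis yaw -10.318293728076434
tri centre [ 0.459  -0.3809  0.1067]
divB [0.6313 0.0094 0.187 ]
divF [0.537 0.017 0.187]
lipL [0.535 0.115 0.149]
lipR [ 0.5233 -0.1042  0.149 ]
```

```bash
python3 -m pendant '[{"dx":0,"dy":0,"dz":0,"ax":0,"ay":0,"az":5},{"dx":0,"dy":0,"dz":0,"ax":0,"ay":0,"az":4.9},{"dx":-0.7,"dy":-4,"dz":1,"ax":0,"ay":0,"az":0},{"dx":-0.8,"dy":-4,"dz":1,"ax":0,"ay":0,"az":0},{"dx":-0.7,"dy":-4,"dz":1,"ax":0,"ay":0,"az":0},{"dx":-0.8,"dy":-4,"dz":2,"ax":0,"ay":0,"az":0},{"dx":-0.7,"dy":-4,"dz":2,"ax":0,"ay":0,"az":0},{"dx":-0.8,"dy":-3.9,"dz":2,"ax":0,"ay":0,"az":0},{"dx":0,"dy":0,"dz":1.5,"ax":0,"ay":0,"az":0},{"dx":0,"dy":0,"dz":0,"ax":0,"ay":0,"az":0}]'
python3 - <<'E'
from h import *
np.set_printoptions(precision=4,suppress=True)
todo((.458,-.3785,.062),170)
d=cam("wrist");s=get_state();cv2.imwrite("pics/w8.png",d["img"])
hsv=cv2.cvtColor(d["img"],cv2.COLOR_BGR2HSV)
m=cv2.inRange(hsv,(88,80,60),(112,255,200))
k,l,st,ce=cv2.connectedComponentsWithStats(m)
for i in range(1,k):
  if st[i,4]>800:
    c=max(cv2.findContours((l==i).astype(np.uint8),0,2)[0],key=cv2.contourArea)
    r=cv2.minAreaRect(c);q=np.array([onz(d,*p,.11) for p in cv2.boxPoints(r)])
    print(st[i],r,q.mean(0),[round(np.linalg.norm(q[j]-q[(j+1)%4]),4) for j in range(4)],np.median(hsv[l==i],0))
print(proj(d,(.458,-.3785,.11)),d["img"][int(proj(d,(.458,-.3785,.11))[1])%480,int(proj(d,(.458,-.3785,.11))[0])%640])
E
```

```text
t: 29.95
ee_pos: [0.4601, -0.3772, 0.1702]
ee_rot: [-0.002, 0.088, 0.996, 0.003]
force: [0.0, 0.2, -0.7]
finger_gap: 1.0
gripper_force: 0.0
t 29.95 pos [ 0.4601 -0.3772  0.1702] hdg 169.92 tilt [-0.22  0.33] shift cm [ 0.13 -0.22 10.82] F [ 0.   0.2 -0.7] az -0.08
[ 261  230  103   67 6323] ((311.685791015625, 262.77984619140625), (102.02702331542969, 65.40707397460938), 0.6365935802459717) [ 0.4602 -0.3814  0.11  ] [np.float64(0.0433), np.float64(0.061), np.float64(0.0434), np.float64(0.0649)] [ 98. 114. 123.]
[315.7773 259.7781] [122 106  66]
```

```bash
python3 -m pendant '[{"dx":0,"dy":-0.3,"dz":0,"ax":0.3,"ay":0.2,"az":0},{"dx":0,"dy":0,"dz":3,"ax":0,"ay":0,"az":0},{"dx":0,"dy":0,"dz":3,"ax":0,"ay":0,"az":0},{"dx":0,"dy":0,"dz":3,"ax":0,"ay":0,"az":0},{"dx":0,"dy":0,"dz":1.8,"ax":0,"ay":0,"az":0},{"dx":0,"dy":0,"dz":0,"ax":0,"ay":0,"az":0},{"dx":0,"dy":0,"dz":0,"ax":0,"ay":0,"az":0},{"dx":0,"dy":0,"dz":0,"ax":0,"ay":0,"az":0},{"dx":0,"dy":0,"dz":0,"ax":0,"ay":0,"az":0},{"dx":0,"dy":0,"dz":0,"ax":0,"ay":0,"az":0}]'
python3 -c "
from h import *
todo((.459,-.380,.062),170)"
```

```text
t: 31.0
ee_pos: [0.4606, -0.3826, 0.0668]
ee_rot: [-0.001, 0.088, 0.996, -0.002]
force: [0.3, 0.0, 0.1]
finger_gap: 0.999
gripper_force: 0.0
t 31.00 pos [ 0.4606 -0.3826  0.0668] hdg 169.91 tilt [-0.11 -0.27] shift cm [0.21 0.23 0.48] F [0.3 0.  0.1] az -0.09
```

```bash
python3 -m pendant '[{"dx":0.1,"dy":0.15,"dz":0.3,"ax":-0.2,"ay":-0.1,"az":0},{"dx":0,"dy":0,"dz":0,"ax":0,"ay":0,"az":0},{"dx":0,"dy":0,"dz":0,"ax":0,"ay":0,"az":0},{"dx":0,"dy":0,"dz":0,"ax":0,"ay":0,"az":0},{"dx":0,"dy":0,"dz":0,"ax":0,"ay":0,"az":0},{"dx":0,"dy":0,"dz":0,"ax":0,"ay":0,"az":0},{"dx":0,"dy":0,"dz":0,"ax":0,"ay":0,"az":0},{"dx":0,"dy":0,"dz":0,"ax":0,"ay":0,"az":0},{"dx":0,"dy":0,"dz":0,"ax":0,"ay":0,"az":0},{"dx":0,"dy":0,"dz":0,"ax":0,"ay":0,"az":0}]' 0
python3 -c "
from h import *
todo((.459,-.380,.062),170)"
```

```text
t: 32.0
ee_pos: [0.4592, -0.3805, 0.0626]
ee_rot: [-0.001, 0.088, 0.996, -0.0]
force: [-1.4, -0.6, 3.0]
finger_gap: 0.718
gripper_force: 65.3
t 32.00 pos [ 0.4592 -0.3805  0.0626] hdg 169.90 tilt [-0.07 -0.02] shift cm [0.03 0.05 0.06] F [-1.4 -0.6  3. ] az -0.1
```

```bash
python3 -m pendant '[{"dx":0,"dy":0,"dz":-3,"ax":0,"ay":0,"az":0},{"dx":0,"dy":0,"dz":-4.5,"ax":0,"ay":0,"az":0},{"dx":0,"dy":0,"dz":-4.5,"ax":0,"ay":0,"az":-3.3},{"dx":0,"dy":0,"dz":-4.5,"ax":0,"ay":0,"az":-3.3},{"dx":0,"dy":0,"dz":-1.5,"ax":0,"ay":0,"az":-3.3},{"dx":-1,"dy":2.5,"dz":0,"ax":0,"ay":0,"az":0},{"dx":-1.5,"dy":4,"dz":0,"ax":0,"ay":0,"az":0},{"dx":-1.5,"dy":4,"dz":0,"ax":0,"ay":0,"az":0},{"dx":-1.5,"dy":4,"dz":0,"ax":0,"ay":0,"az":0},{"dx":-1.5,"dy":4,"dz":0,"ax":0,"ay":0,"az":0}]' && python3 -m pendant '[{"dx":-1.5,"dy":4,"dz":0,"ax":0,"ay":0,"az":0},{"dx":-1.5,"dy":4,"dz":0,"ax":0,"ay":0,"az":0},{"dx":-1.5,"dy":4,"dz":0,"ax":0,"ay":0,"az":0},{"dx":-1,"dy":2.2,"dz":0,"ax":0,"ay":0,"az":0},{"dx":-0.5,"dy":1,"dz":0,"ax":0,"ay":0,"az":0},{"dx":0,"dy":0,"dz":0,"ax":0,"ay":0,"az":0},{"dx":0,"dy":0,"dz":0,"ax":0,"ay":0,"az":0},{"dx":0,"dy":0,"dz":0,"ax":0,"ay":0,"az":0},{"dx":0,"dy":0,"dz":0,"ax":0,"ay":0,"az":0},{"dx":0,"dy":0,"dz":0,"ax":0,"ay":0,"az":0}]'
python3 -c "
from h import *
todo((.594,-.044,.20),179.8)"
```

```text
t: 33.0
ee_pos: [0.53, -0.1938, 0.2416]
ee_rot: [-0.001, 0.002, 1.0, 0.0]
force: [-0.1, 0.2, -1.7]
finger_gap: 0.717
gripper_force: 65.8
t: 34.0
ee_pos: [0.5903, -0.0449, 0.2425]
ee_rot: [-0.001, 0.003, 1.0, -0.0]
force: [0.2, 0.2, -0.9]
finger_gap: 0.722
gripper_force: 65.9
t 34.00 pos [ 0.5903 -0.0449  0.2425] hdg 179.71 tilt [-0.07 -0.02] shift cm [-0.38  0.09  4.25] F [ 0.2  0.2 -0.9] az -0.09
```

```bash
python3 -m pendant '[{"dx":-0.2,"dy":-0.3,"dz":1,"ax":0,"ay":0,"az":0},{"dx":0,"dy":0,"dz":1.5,"ax":0,"ay":0,"az":0},{"dx":0,"dy":0,"dz":1,"ax":0,"ay":0,"az":0},{"dx":0,"dy":0,"dz":0.4,"ax":0,"ay":0,"az":0},{"dx":0,"dy":0,"dz":0.2,"ax":0,"ay":0,"az":0},{"dx":0,"dy":0,"dz":0.1,"ax":0,"ay":0,"az":0},{"dx":0,"dy":0,"dz":0.1,"ax":0,"ay":0,"az":0},{"dx":0,"dy":0,"dz":0,"ax":0,"ay":0,"az":0},{"dx":0,"dy":0,"dz":0,"ax":0,"ay":0,"az":0},{"dx":0,"dy":0,"dz":0,"ax":0,"ay":0,"az":0}]'
python3 -c "
from h import *
todo((.594,-.048,.1976),179.8)"
```

```text
t: 35.0
ee_pos: [0.5927, -0.0469, 0.1996]
ee_rot: [-0.0, 0.002, 1.0, -0.0]
force: [-0.3, -0.1, -1.3]
finger_gap: 0.722
gripper_force: 65.9
t 35.00 pos [ 0.5927 -0.0469  0.1996] hdg 179.80 tilt [-0.04 -0.01] shift cm [-0.13 -0.11  0.2 ] F [-0.3 -0.1 -1.3] az 0.0
```

```bash
python3 -m pendant '[{"dx":0,"dy":0,"dz":0.05,"ax":0,"ay":0,"az":0},{"dx":0,"dy":0,"dz":0.05,"ax":0,"ay":0,"az":0},{"dx":0,"dy":0,"dz":0.05,"ax":0,"ay":0,"az":0},{"dx":0,"dy":0,"dz":0.05,"ax":0,"ay":0,"az":0},{"dx":0,"dy":0,"dz":0,"ax":0,"ay":0,"az":0},{"dx":0,"dy":0,"dz":0,"ax":0,"ay":0,"az":0},{"dx":0,"dy":0,"dz":0,"ax":0,"ay":0,"az":0},{"dx":0,"dy":0,"dz":0,"ax":0,"ay":0,"az":0},{"dx":0,"dy":0,"dz":0,"ax":0,"ay":0,"az":0},{"dx":0,"dy":0,"dz":0,"ax":0,"ay":0,"az":0}]'
python3 -c "
from h import *
todo((.594,-.048,.1976),179.8)"
```

```text
t: 36.0
ee_pos: [0.5925, -0.0469, 0.1973]
ee_rot: [-0.001, 0.002, 1.0, -0.0]
force: [-0.6, 0.2, -1.3]
finger_gap: 0.717
gripper_force: 65.9
t 36.00 pos [ 0.5925 -0.0469  0.1973] hdg 179.80 tilt [-0.07 -0.01] shift cm [-0.15 -0.11 -0.03] F [-0.6  0.2 -1.3] az 0.0
```

```bash
python3 -m pendant '[{"dx":0,"dy":0,"dz":0.05,"ax":0,"ay":0,"az":0},{"dx":0,"dy":0,"dz":0.05,"ax":0,"ay":0,"az":0},{"dx":0,"dy":0,"dz":0.05,"ax":0,"ay":0,"az":0},{"dx":0,"dy":0,"dz":0,"ax":0,"ay":0,"az":0},{"dx":0,"dy":0,"dz":0,"ax":0,"ay":0,"az":0},{"dx":0,"dy":0,"dz":0,"ax":0,"ay":0,"az":0},{"dx":0,"dy":0,"dz":0,"ax":0,"ay":0,"az":0},{"dx":0,"dy":0,"dz":0,"ax":0,"ay":0,"az":0},{"dx":0,"dy":0,"dz":0,"ax":0,"ay":0,"az":0},{"dx":0,"dy":0,"dz":0,"ax":0,"ay":0,"az":0}]'
python3 -c "
from h import *
todo((.594,-.048,.1976),179.8)"
```

```text
t: 37.0
ee_pos: [0.5926, -0.0469, 0.1966]
ee_rot: [-0.0, 0.002, 1.0, -0.0]
force: [-1.6, -0.2, 5.6]
finger_gap: 0.719
gripper_force: 66.4
t 37.00 pos [ 0.5926 -0.0469  0.1966] hdg 179.80 tilt [-0.02 -0.01] shift cm [-0.14 -0.11 -0.1 ] F [-1.6 -0.2  5.6] az 0.0
```

The carton is down on the board: contact at 196.7 mm gives a board top of about 134 mm, which is home. Releasing.

```bash
python3 -m pendant '[{"dx":0,"dy":0,"dz":-0.05,"ax":0,"ay":0,"az":0},{"dx":0,"dy":0,"dz":0,"ax":0,"ay":0,"az":0},{"dx":0,"dy":0,"dz":0,"ax":0,"ay":0,"az":0},{"dx":0,"dy":0,"dz":0,"ax":0,"ay":0,"az":0},{"dx":0,"dy":0,"dz":0,"ax":0,"ay":0,"az":0},{"dx":0,"dy":0,"dz":0,"ax":0,"ay":0,"az":0},{"dx":0,"dy":0,"dz":-0.5,"ax":0,"ay":0,"az":0},{"dx":0,"dy":0,"dz":-1,"ax":0,"ay":0,"az":0},{"dx":0,"dy":0,"dz":-2,"ax":0,"ay":0,"az":0},{"dx":0,"dy":0,"dz":-3,"ax":0,"ay":0,"az":0}]' 0.95 && python3 -m pendant '[{"dx":0,"dy":0,"dz":-4,"ax":0,"ay":0,"az":0},{"dx":0,"dy":0,"dz":-3,"ax":0,"ay":0,"az":0},{"dx":3,"dy":-1,"dz":0,"ax":0,"ay":0,"az":0},{"dx":4,"dy":-2,"dz":0,"ax":0,"ay":0,"az":0},{"dx":4,"dy":-3,"dz":0,"ax":0,"ay":0,"az":0},{"dx":4,"dy":-3,"dz":0,"ax":0,"ay":0,"az":0},{"dx":3,"dy":-3,"dz":0,"ax":0,"ay":0,"az":0},{"dx":0,"dy":-4,"dz":0,"ax":0,"ay":0,"az":0},{"dx":0,"dy":-4,"dz":0,"ax":0,"ay":0,"az":0},{"dx":0,"dy":0,"dz":0,"ax":0,"ay":0,"az":0}]'
python3 - <<'E'
from h import *
np.set_printoptions(precision=4,suppress=True)
T=cam("top");S=cam("side")
for d,n in((T,"T"),(S,"S")):
  b0=cv2.imread("pics/top0.png" if n=="T" else "pics/side0.png")
  hsv=cv2.cvtColor(d["img"],cv2.COLOR_BGR2HSV)
  k,l,st,ce=cv2.connectedComponentsWithStats(cv2.inRange(hsv,(88,60,60),(115,255,200)))
  for i in range(1,k):
    p=onz(d,*ce[i],.244)
    if st[i,4]>80: print(n,"blue",st[i],"top@.244",p)
  # bystander drift (pixel change in patches)
  g=lambda im:cv2.GaussianBlur(im,(3,3),0).astype(int)
  D=np.abs(g(d["img"])-g(b0)).max(2)
  for nm,w in (("red",(.41,-.19,.05)),("card",(.585,-.235,.05)),("term",(.6,-.33,.02)),("cups",(.565,.05,.04)),("cupb",(.565,-.04,.04))):
    u,v=proj(d,w).astype(int);print(n,nm,(u,v),(D[v-10:v+10,u-10:u+10]>30).sum())
# shelf lip: dark front edge line in side view; board corners should match earlier crop
s7=cv2.imread("pics/s7.png");D=np.abs(g(S["img"])-g(s7)).max(2);print("shelf left half change",(D[200:300,230:275]>30).sum())
E
```

```text
t: 38.0
ee_pos: [0.5917, -0.0468, 0.2613]
ee_rot: [-0.002, 0.002, 1.0, 0.0]
force: [1.4, 0.8, -0.2]
finger_gap: 0.949
gripper_force: 0.0
t: 39.0
ee_pos: [0.412, -0.2502, 0.3324]
ee_rot: [0.0, 0.004, 1.0, -0.001]
force: [0.6, 0.8, 0.0]
finger_gap: 0.95
gripper_force: 0.0
T blue [346 117  22  16 258] top@.244 [ 0.8644 -0.0889  0.244 ]
T blue [332 215  23  15 333] top@.244 [ 0.5898 -0.0462  0.244 ]
T red (np.int64(389), np.int64(291)) 0
T card (np.int64(402), np.int64(233)) 0
T term (np.int64(431), np.int64(230)) 0
T cups (np.int64(309), np.int64(242)) 297
T cupb (np.int64(338), np.int64(241)) 278
S blue [180 177  24  16 230] top@.244 [0.7852 0.048  0.244 ]
S blue [279 178  30  20 353] top@.244 [ 0.5889 -0.0421  0.244 ]
S red (np.int64(387), np.int64(240)) 0
S card (np.int64(330), np.int64(209)) 0
S term (np.int64(339), np.int64(197)) 0
S cups (np.int64(284), np.int64(285)) 62
S cupb (np.int64(303), np.int64(261)) 70
shelf left half change 0
```

The top-view and side-view fixes on the carton agree at (0.590, -0.044, 0.244), so it's upright on the right half. The shelf hasn't moved and the bystanders are unchanged. Handing in.

```bash
python3 -c "
from plant import finish_job
print(finish_job())"
```

```text
the job is handed in; nothing more can be done
None
```

The shelf is hooked into both posts and pressed down to a firm stop at home height, the blue carton stands upright on the right of the divider, and the job was handed in at about 39 s; the red carton, price card and terminal show no movement, and the cups, now partly hidden by the shelf, looked undisturbed after the pressing.

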